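# Close the marble carton and hold the sample tray over it

### The job

To get this marble order ready for its record photo, fold the carton's plain inner flap down flat, then its orange-striped outer flap down flat over it. Then pick up the wooden sample tray (it has an upright grip), keep it level so that the loose marble stays in its pocket, carry it over the closed carton and finish while still holding it there, level and still, centred over the carton with its underside about 10 cm above the closed top. Leave the other things on the bench where they are.

Things in the scene. Friction and masses are not known exactly. Their poses are not given: they have to be found in the camera images.
- carton: cardboard carton, fixed to the bench, 150 (its x) x 120 (its y) x 60 mm tall, packed with marbles; origin at the centre of its underside, z up. The two top flaps are hinged along its x axis: the inner one on its +y rim, the outer one on its -y rim
- carton_top (a point): centre of the top of the closed carton, 68 mm above the carton's origin (upper face of the folded outer flap); same axes as the carton
- flap_inner (a joint): angle of the plain cardboard inner flap, rad: 0 = folded down flat over the box, 1.57 = standing upright, larger = leaning outwards (at most 2.3). 150 mm along the hinge, 50 mm from hinge to free edge, 4 mm thick. Light stiff crease (0.03 N m): it stays where it is left. When flat, its upper face is 64 mm above the bench
- flap_inner_hinge (a point): middle of the inner flap's hinge line, at (0, +60, 60) mm in the carton's frame
- flap_outer (a joint): angle of the outer flap, which has an orange stripe along its free edge, rad: 0 = folded down flat, 1.57 = upright, larger = leaning outwards (at most 2.3). 150 mm along the hinge, 75 mm from hinge to free edge, 4 mm thick. Light stiff crease (0.03 N m): stays where it is left. When flat, its upper face is 68 mm above the bench
- flap_outer_hinge (a point): middle of the outer flap's hinge line, at (0, -60, 64) mm in the carton's frame
- tray: loose wooden sample tray of about 0.26 kg: deck 180 (x) x 90 (y) x 12 mm thick, with a dark upright grip (fin) in the middle and three glued colour chips at its -x end; origin at the centre of the deck's underside, z up
- tray_grip (a point): centre of the tray's dark upright grip, 37 mm above the tray's underside; the grip is 64 mm long (tray x), 14 mm thick (tray y) and rises 50 mm above the deck; pinch it across its thickness; same axes as the tray
- tray_pocket (a point): floor centre of the round pocket, 28 mm wide and 3 mm deep, at (62, 0, 9) mm in the tray's frame; the marble rolls out if the tray is tipped by some 35 degrees or jerked
- marble_center (a point): centre of the loose blue glass marble, 28 mm diameter, 29 g, lying in the tray's pocket
- frit_jar_a: bystander: small jar, 44 mm diameter, 60 mm tall; origin under its centre
- frit_jar_b: bystander: jar, 48 mm diameter, 70 mm tall; origin under its centre
- mould: bystander: black graphite mould block, 100 x 70 x 25 mm; origin under its centre
- paddle: bystander: graphite paddle with wooden handle, lying along its x, 18 mm high: plate 85 x 50 mm from x = 27 to 112 mm, handle from -130 to -20 mm; origin on the bench side
- rod_can: bystander: steel can of glass rods, 70 mm diameter, rods up to 220 mm high and leaning 30 mm from its axis; origin under its centre
- scrap_cup: bystander: clay bowl, 72 mm diameter, 70 mm tall; origin under its centre
Not all that is in view belongs to the job. What is shaped like the tray but pink or turquoise is not meant.

How it is judged:
By the outcome, as a careful person would: the job done as asked, in the order asked, and still so for the second after the job is handed in, while the arm keeps its last pose, push and grip.
It also fails if it takes over 66 s, if anything falls off the work surface, if the arm or the gripper's body presses on something with over 40 N, if the wrist force passes 120 N, or if a joint passes its speed limit or range.

### The arm

A 6-joint arm with a two-finger parallel gripper is mounted at the origin on the work surface. World frame = base frame: x ahead of the robot, y to its left, z up, the work surface at z = 0. Lengths are in m, angles in rad, forces in N, time in s.
With the tool pointing down it reaches from about 0.375 to 0.9 m from the base axis. Payload 3.1 kg.
Tool frame: the origin (TCP) lies at the centre of the arm's flange, where the gripper is bolted on; the fingertips stand 173 mm ahead of it and the grasp point (between the pads) lies 155 mm ahead of it; z points along the fingers, x is the direction in which the jaws open and shut, and the axes are right-handed (so a half turn about z gives the same grasp; the last joint's range is limited). The gripper opens to 85 mm and grips with 20 to 120 N. Pads are 22 mm wide; open, the fingers measure 114 mm over their backs; the gripper's body (76 mm by 85 mm) begins 54 mm behind the grasp point. The pads swing forward as they close: fully open they stand 13 mm farther back than shut.
Start: joints at [-0.178, 0.527, 1.433, -0, 1.181, -0.178], TCP at [0.625, 0, 0.405] pointing down, gripper open.
Joint ranges: [-3.08, 3.08], [-0.75, 2.2], [0.22, 2.44], [-1.43, 4.57], [0, 2.65], [-2.85, 2.85]. Speed limits (rad/s): [2.79, 2.79, 3.14, 3.14, 3.14, 3.14].

### API

Orientations are given as a unit quaternion [x, y, z, w].
In Python, from station import manip gives the robot as it stands.
- The arm moves only by the shell command python3 -m jog 'ROWS' [OPENING] [FORCE]. ROWS is JSON, a list that holds one entry, the list of rows, each a list of 4 numbers: the shift along the world's x, y, z in mm, then the turn about the world's z in degrees. A call has exactly 8 rows; each row shifts and turns the commanded pose from where the row before left it; what a row does not reach is not made up. A row lasts 1/8 s, in which the tool goes at most 62.5 mm and 10.7 degrees, less where a joint would pass 70% of its speed; a pose out of reach is approached as far as the arm can. A call is refused whole if a number of a shift passes 62.5 or a number of a turn 10.7, either way. A call with a gripper value outside its range is refused whole. OPENING is the opening in per cent of the stroke, from 0 (shut) to 100 (fully open), set as the call begins (- or left out, the last holds). The fingers move at their own pace and stop on an object; FORCE is the grip in N (left out, the last holds). Time passes only in rows, so rows that do not move let the fingers close, or fill a call up. It gives the time, the measured TCP pose, the force and the opening at its end, in the units of the state.
- manip.sense(): the state, without advancing time (a new reading comes with each control period).
- manip.snapshot(name): name is "scene" or "side" or "wrist"; returns the picture (384x512x3 uint8, red, green, blue); there is no depth.
- manip.camera_info(name): a dict with "fx", "fy", "cx", "cy" (pixels), "R" (3x3) and "t" (3): a world point X has camera coordinates R X + t. Camera axes: x right, y down, z forward; pixel columns grow to the right and rows downward; lengths in m; the calibration is good to about 2 mm. A picture is of the moment at which its call begins: read the wrist's pose just before it. camera_info takes no time and is no camera call; for the wrist camera it gives the pose at the moment of the call.
- manip.sign_off(): hands the job in, once; it reports no verdict.
The state is a dict: "t": time; "q": joint angles; "qd": joint speeds; "tau": joint torques, N m; "tcp_pos": TCP position; "tool_rot": TCP orientation; "force": force on the tool from outside, world axes, zero at the start; "ft_torque": the same for the moment, N m; "finger_gap": opening from 0.0 (shut) to 1.0 (fully open).
Only numpy, scipy, OpenCV 4.12 (cv2) and the standard library are available. Lean on these libraries where they do the work, as an engineer would, in place of code of your own. Each camera call takes 0.05 s, during which the arm holds its last target. There are 200 camera calls.

## Working session

There is one attempt and no reset: what is moved stays moved. The work goes in short steps, Python scripts to look and compute and a shell command to move; the robot and the scene stay as the last step left them, time stands still between calls to the robot, and variables do not carry over. Pictures are saved under pics/ and viewed, about 8 in all and at most 12, crops included, and the job is handed in when it is done.

```bash
ls; mkdir -p pics; python3 - <<'E'
from station import manip
import cv2,numpy as np
a=manip.snapshot("scene");b=manip.snapshot("side")
cv2.imwrite("pics/scene0.png",a[:,:,::-1]);cv2.imwrite("pics/side0.png",b[:,:,::-1])
for n in("scene","side","wrist"):
  c=manip.camera_info(n);R=np.array(c["R"]);print(n,c["fx"],c["cx"],c["cy"],(-R.T@c["t"]).round(3),R.round(3).tolist())
s=manip.sense();print(s["t"],s["tcp_pos"],s["tool_rot"])
E
```

```text
pics
scene 404.36852898623107 258.1706116284681 186.8016795726507 [1.234 0.271 1.314] [[-0.364, 0.931, 0.009], [0.788, 0.313, -0.531], [-0.497, -0.186, -0.847]]
side 481.20196271107415 249.10829576791696 194.307026511333 [ 0.256 -0.95   1.04 ] [[0.957, -0.289, -0.01], [-0.209, -0.667, -0.715], [0.2, 0.687, -0.699]]
wrist 308.04032080190103 255.66387150612175 189.446035235652 [0.624 0.082 0.373] [[1.0, -0.001, -0.002], [-0.0, -0.948, 0.318], [-0.002, -0.318, -0.948]]
0.1 [6.24684349e-01 7.19618573e-05 4.03806454e-01] [ 9.99999498e-01 -7.79317839e-06 -9.89680939e-04 -1.56376665e-04]
```

View pics/scene0.png

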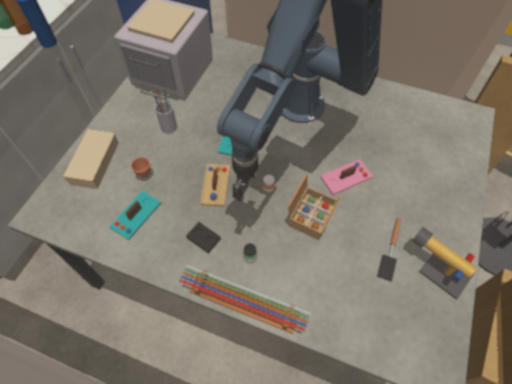

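View pics/side0.png

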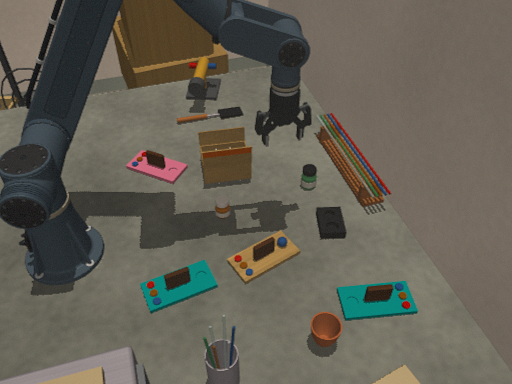

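Tray candidates in the scene view are wooden (215,185), pink (347,177), turquoise (135,215) and a half-hidden turquoise (227,146). I choose the wooden one, with three chips and a blue marble. The carton is at (312,208): both flaps look open, with the orange stripe facing the side camera. One close crop to check this.

```bash
python3 - <<'E'
import cv2,numpy as np
a=cv2.imread("pics/scene0.png")[150:250,190:350];b=cv2.imread("pics/side0.png")[120:285,185:305]
a=cv2.resize(a,(480,300),interpolation=cv2.INTER_CUBIC)
a2=cv2.imread("pics/scene0.png")[170:245,280:345];a2=cv2.resize(a2,(260,300),interpolation=cv2.INTER_CUBIC)
b=cv2.resize(b,(436,600),interpolation=cv2.INTER_CUBIC)
o=np.zeros((600,800,3),np.uint8);o[:,364:]=b
a1=cv2.resize(cv2.imread("pics/scene0.png")[155:215,193:263],(350,300),interpolation=cv2.INTER_CUBIC)
o[:300,:350]=a1;o[300:,:260]=a2
cv2.imwrite("pics/crop1.png",o)
E
```

```text
(no output)
```

View pics/crop1.png

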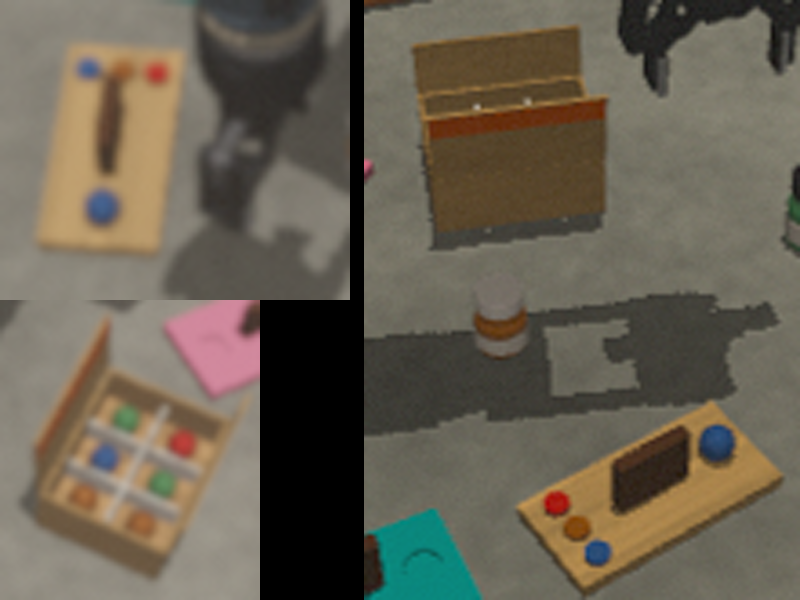

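The wooden tray is confirmed, with three chips and the marble. The outer flap (orange free edge) stands on the carton's near (-y) side and the inner flap stands at the back.

```bash
cat > h.py <<'E'
from station import manip
import numpy as np
def ray(n,p,c=None):
    c=c or manip.camera_info(n);R=np.array(c["R"]);o=-R.T@np.array(c["t"])
    d=R.T@np.array([(p[0]-c["cx"])/c["fx"],(p[1]-c["cy"])/c["fy"],1]);return o,d
def onz(n,p,z,c=None):
    o,d=ray(n,p,c);return (o+d*(z-o[2])/d[2])[:3]
def tri(p1,p2,n1="scene",n2="side"):
    (a,d),(b,e)=ray(n1,p1),ray(n2,p2)
    s=np.linalg.lstsq(np.c_[d,-e],b-a,rcond=None)[0];P,Q=a+s[0]*d,b+s[1]*e
    return (P+Q)/2,np.linalg.norm(P-Q)
S=lambda u,v:(185+(u-364)/3.633,120+v/3.636)
A=lambda u,v:(193+u/5,155+v/5)
B=lambda u,v:(280+u/4,170+(v-300)/4)
E
python3 - <<'E'
from h import *
np.set_printoptions(precision=3,suppress=True)
t1=[onz("side",S(*p),.012) for p in[(518,508),(713,403),(782,478),(587,593)]];print("tray side",*t1,np.mean(t1,0))
t2=[onz("scene",A(*p),.012) for p in[(70,45),(185,50),(158,250),(38,243)]];print("tray scene",*t2,np.mean(t2,0))
print("marble",tri(A(102,207),S(717,443)))
r=[onz("scene",B(*p),.06) for p in[(110,372),(232,418),(155,575),(38,500)]];print("rim",*r,np.mean(r,0))
print("bottom near",onz("side",S(435,247),0),onz("side",S(603,230),0))
print("outer edge tri",tri(B(108,322),S(428,122)),tri(B(38,450),S(607,100)))
print("rim inner base", onz("side",S(423,97),.06),onz("side",S(583,80),.06))
print("inner edge tri",tri(B(250,395),S(415,45)))
print("jars",onz("side",(222,212),0),onz("scene",(268,184),.06),onz("scene",(250,250),.07),onz("scene",(204,237),.025),onz("scene",(141,166),.07),onz("scene",(167,125),.05),onz("scene",(347,177),.01))
E
```

```text
tray side [ 0.422 -0.163  0.012] [ 0.594 -0.109  0.012] [ 0.618 -0.195  0.012] [ 0.449 -0.251  0.012] [ 0.521 -0.179  0.012]
tray scene [ 0.446 -0.24   0.012] [ 0.417 -0.154  0.012] [ 0.59  -0.101  0.012] [ 0.617 -0.186  0.012] [ 0.517 -0.17   0.012]
marble (array([ 0.578, -0.153,  0.021]), np.float64(0.005380922951467313))
rim [0.437 0.165 0.06 ] [0.443 0.282 0.06 ] [0.616 0.262 0.06 ] [0.585 0.147 0.06 ] [0.52  0.214 0.06 ]
bottom near [0.428 0.141 0.   ] [0.573 0.118 0.   ]
outer edge tri (array([0.434, 0.153, 0.129]), np.float64(0.0035107478786913678)) (array([0.58 , 0.137, 0.13 ]), np.float64(0.006732689714756682))
rim inner base [0.452 0.271 0.06 ] [0.595 0.251 0.06 ]
inner edge tri (array([0.449, 0.288, 0.108]), np.float64(0.008034468352505346))
jars [0.455 0.023 0.   ] [0.474 0.025 0.06 ] [0.744 0.063 0.07 ] [ 0.74  -0.112  0.025] [ 0.58  -0.442  0.07 ] [ 0.353 -0.459  0.05 ] [0.3   0.288 0.01 ]
```

```bash
python3 -m jog '[[[-15,55,0,-2],[-16,58,0,-2],[-16,58,0,-2],[-16,58,0,-2],[-16,58,0,0],[-16,53,0,0],[0,0,0,0],[0,0,0,0]]]' 0 30; python3 - <<'E'
from h import *
import cv2,json
c=manip.camera_info("wrist");a=manip.snapshot("wrist")
cv2.imwrite("pics/w1.png",a[:,:,::-1]);json.dump({k:np.array(v).tolist() for k,v in c.items()},open("w1.json","w"))
E
```

```text
t: 1.1
tcp_pos: [0.5298, 0.3399, 0.4042]
tool_rot: [0.998, -0.069, -0.0, 0.001]
force: [0.1, 0.4, -0.2]
finger_gap: 0.003
```

View pics/w1.png

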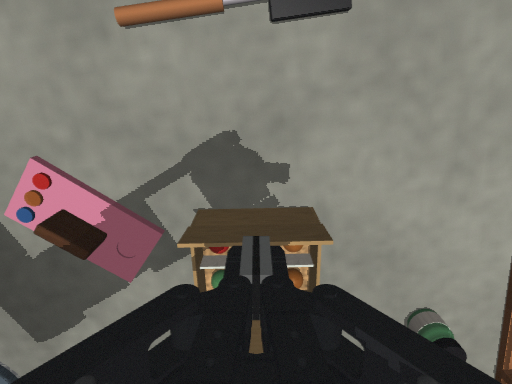

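```bash
python3 - <<'E'
from h import *
import json
np.set_printoptions(precision=3,suppress=True)
c=json.load(open("w1.json"))
for z,p in((.06,(195,209)),(.06,(325,207)),(.108,(178,244)),(.108,(332,241)),(.11,(178,244)),(.1,(178,244)),(.1,(332,241))): print(z,onz("w",p,z,c))
E
```

```text
0.06 [0.457 0.303 0.06 ]
0.06 [0.598 0.286 0.06 ]
0.108 [0.446 0.288 0.108]
0.108 [0.594 0.27  0.108]
0.11 [0.447 0.289 0.11 ]
0.1 [0.443 0.284 0.1  ]
0.1 [0.595 0.266 0.1  ]
```

```bash
python3 - <<'E'
from h import *
import json,cv2
np.set_printoptions(precision=0,suppress=True)
cw=json.load(open("w1.json"))
def pr(c,P):
    p=np.array(c["R"])@P+np.array(c["t"]);return np.array([c["fx"]*p[0]/p[2]+c["cx"],c["fy"]*p[1]/p[2]+c["cy"]])
a=np.radians(-7)
for cy in(.205,.215,.225):
  def W(x,y,z): return np.array([.516+x*np.cos(a)-y*np.sin(a),cy+x*np.sin(a)+y*np.cos(a),z])
  for n in("wrist","scene","side"):
    c=cw if n=="wrist" else manip.camera_info(n)
    g=lambda y,z:np.r_[pr(c,W(-.075,y,z)),pr(c,W(.075,y,z))]
    print(cy,n,"bot+",g(.06,0),"hinge+",g(.06,.06),"free 90",g(.06,.11),"free 110",g(.077,.107),"bot-",g(-.06,0),"hinge-",g(-.06,.064),"free-90",g(-.06,.139))
g=cv2.imread("pics/w1.png");print(g[195:262:2,240].tolist());
E
```

```text
0.205 wrist bot+ [202. 213. 316. 211.] hinge+ [193. 234. 326. 232.] free 90 [184. 257. 338. 255.] free 110 [183. 240. 338. 238.] bot- [208. 290. 313. 288.] hinge- [201. 322. 322. 321.] free-90 [188. 377. 337. 375.]
0.205 scene bot+ [332. 208. 316. 241.] hinge+ [335. 200. 318. 233.] free 90 [338. 193. 320. 227.] free 110 [342. 195. 325. 230.] bot- [303. 195. 286. 226.] hinge- [305. 186. 287. 218.] free-90 [307. 175. 288. 207.]
0.205 side bot+ [202. 160. 246. 155.] hinge+ [200. 146. 246. 141.] free 90 [199. 134. 245. 129.] free 110 [198. 132. 245. 126.] bot- [205. 185. 252. 179.] hinge- [204. 169. 252. 164.] free-90 [202. 150. 252. 145.]
0.215 wrist bot+ [201. 206. 316. 204.] hinge+ [192. 226. 326. 224.] free 90 [181. 248. 337. 246.] free 110 [180. 231. 337. 228.] bot- [207. 284. 312. 283.] hinge- [199. 316. 321. 314.] free-90 [186. 369. 336. 367.]
0.215 scene bot+ [335. 209. 319. 242.] hinge+ [338. 201. 321. 234.] free 90 [340. 194. 323. 228.] free 110 [345. 196. 328. 231.] bot- [306. 196. 288. 227.] hinge- [308. 187. 290. 219.] free-90 [310. 175. 291. 208.]
0.215 side bot+ [201. 159.
[... 609 characters left out ...]
4. 209.]
0.225 side bot+ [200. 157. 244. 152.] hinge+ [199. 143. 244. 138.] free 90 [197. 130. 244. 125.] free 110 [197. 128. 243. 123.] bot- [204. 181. 250. 175.] hinge- [202. 165. 250. 160.] free-90 [200. 146. 250. 141.]
[[74, 78, 79], [74, 80, 78], [72, 78, 77], [72, 78, 77], [75, 80, 80], [71, 78, 78], [73, 79, 79], [43, 60, 74], [41, 59, 73], [41, 58, 71], [43, 62, 73], [43, 61, 73], [41, 59, 72], [43, 61, 75], [41, 63, 75], [40, 57, 69], [40, 58, 69], [42, 60, 72], [39, 56, 68], [40, 57, 69], [43, 59, 72], [40, 58, 69], [39, 57, 68], [41, 57, 70], [59, 83, 103], [51, 70, 83], [28, 25, 25], [23, 23, 20], [27, 27, 25], [24, 25, 23], [24, 26, 23], [32, 34, 31], [36, 36, 34], [49, 47, 46]]
```

The brown patch at rows 209–243 is carton wall plus inner flap, so the free edge is near (0.52, 0.279, 0.109). That puts the carton at about (0.516, 0.212), yaw about -7°, with the flap at about 97°. I'll descend outside it and fold.

```bash
python3 -m jog '[[[0,0,-35,0],[0,0,-40,0],[0,0,-40,0],[0,0,-31,0],[0,0,0,0],[-1,-10,0,0],[-2,-15,0,0],[-2,-15,0,0]]]' 0 30;  python3 -m jog '[[[-2,-12,0,0],[-2,-12,0,0],[-1,-10,0,0],[-1,-4,-6,0],[-1,-4,-6,0],[0,-4,-6,0],[0,0,-2,0],[0,0,0,0]]]'
```

```text
t: 2.15
tcp_pos: [0.5251, 0.2988, 0.26]
tool_rot: [0.998, -0.07, 0.001, -0.0]
force: [-0.1, -0.1, -1.1]
finger_gap: 0.005
t: 3.15
tcp_pos: [0.5177, 0.2541, 0.2382]
tool_rot: [0.998, -0.07, -0.001, 0.0]
force: [0.5, -0.1, 0.1]
finger_gap: -0.001
```

```bash
python3 -m jog '[[[0,-2,-1,0],[0,-2,-1,0],[0,-2,-1,0],[0,-2,0,0],[0,0,0,0],[0,0,0,0],[0,0,0,0],[0,0,0,0]]]'; python3 - <<'E'
from h import *
import cv2
o=np.zeros((480,780,3),np.uint8)
a=manip.snapshot("side")[100:200,170:270,::-1];b=manip.snapshot("scene")[150:250,270:350,::-1]
o[:,:400]=cv2.resize(a,(400,480));o[:,400:]=cv2.resize(b,(380,480));cv2.imwrite("pics/c2.png",o)
E
```

```text
t: 4.15
tcp_pos: [0.5184, 0.2472, 0.2374]
tool_rot: [0.998, -0.07, 0.002, -0.002]
force: [-1.9, 5.4, 8.4]
finger_gap: -0.002
```

View pics/c2.png

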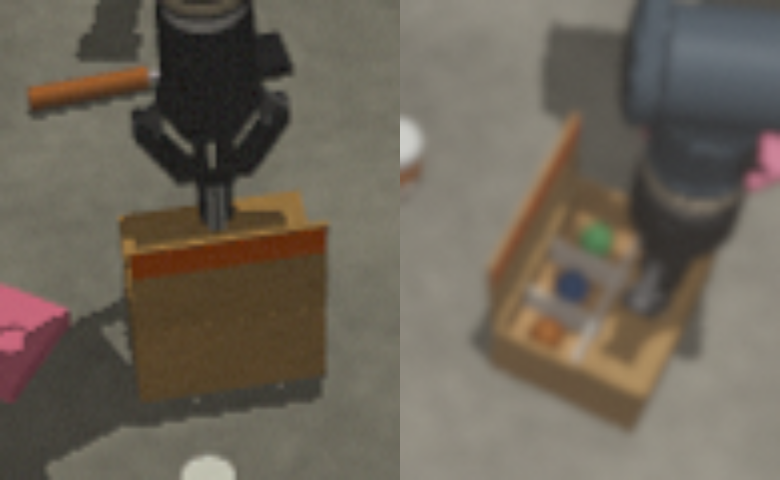

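Inner flap is flat under the fingertip, with 8 N at 64 mm. Next the outer flap, from its outside.

```bash
python3 -m jog '[[[0,0,35,0],[0,0,40,0],[0,0,35,0],[-3,-20,0,0],[-5,-45,0,0],[-5,-45,0,0],[-4,-37,0,0],[-1,-10,0,0]]]';  python3 -m jog '[[[0,0,-25,0],[0,0,-30,0],[0,0,-9,0],[2,14,0,0],[2,14,0,0],[1,14,0,0],[2,14,0,0],[2,15,0,0]]]'; python3 -m jog '[[[1,6,-4,0],[1,6,-4,0],[1,5,-5,0],[1,4,-5,0],[1,6,-11,0],[0,3,-8,0],[0,0,-3,0],[0,0,0,0]]]'
```

```text
t: 5.25
tcp_pos: [0.499, 0.0868, 0.3447]
tool_rot: [0.997, -0.071, -0.002, 0.0]
force: [0.4, 0.1, -0.6]
finger_gap: 0.0
t: 6.25
tcp_pos: [0.509, 0.1612, 0.282]
tool_rot: [0.998, -0.07, 0.0, 0.0]
force: [0.5, -0.4, 0.7]
finger_gap: 0.0
t: 7.25
tcp_pos: [0.5139, 0.1901, 0.2416]
tool_rot: [0.998, -0.07, -0.0, -0.0]
force: [1.0, 0.3, 0.6]
finger_gap: -0.0
```

Tip is at 68.6 mm. I'll press down a little, then lift toward the tray and look.

```bash
python3 -m jog '[[[0,1,-1,0],[0,1,-1,0],[0,1,-1,0],[0,1,-1,0],[0,0,0,0],[0,0,0,0],[0,0,0,0],[0,0,0,0]]]'; python3 -m jog '[[[0,0,40,0],[0,0,50,0],[0,0,50,0],[0,-50,30,-10],[0,-60,0,-10],[0,-60,0,-10],[0,-60,0,-10],[0,-40,0,-10]]]' 70; python3 -m jog '[[[0,-20,0,-10],[0,0,0,-6],[0,0,0,0],[0,0,0,0],[0,0,0,0],[0,0,0,0],[0,0,0,0],[0,0,0,0]]]'
python3 - <<'E'
from h import *
import cv2,json
c=manip.camera_info("wrist");w=manip.snapshot("wrist")[:,:,::-1]
json.dump({k:np.array(v).tolist() for k,v in c.items()},open("w2.json","w"))
o=np.zeros((400,790,3),np.uint8)
o[:384,:512]=w
b=manip.snapshot("scene")[160:250,280:350,::-1];a=manip.snapshot("side")[110:200,180:270,::-1]
o[:200,520:]=cv2.resize(a,(270,200));o[200:,520:]=cv2.resize(b,(270,200));cv2.imwrite("pics/c3.png",o)
E
```

```text
t: 8.25
tcp_pos: [0.514, 0.1914, 0.241]
tool_rot: [0.998, -0.068, 0.0, 0.003]
force: [-4.6, -13.7, 26.4]
finger_gap: -0.001
t: 9.25
tcp_pos: [0.5137, -0.0786, 0.4077]
tool_rot: [0.873, -0.488, 0.0, 0.0]
force: [0.7, -0.1, 0.1]
finger_gap: 0.701
t: 10.25
tcp_pos: [0.514, -0.0959, 0.4077]
tool_rot: [0.799, -0.602, 0.0, 0.0]
force: [-0.6, -0.2, 0.3]
finger_gap: 0.699
```

View pics/c3.png

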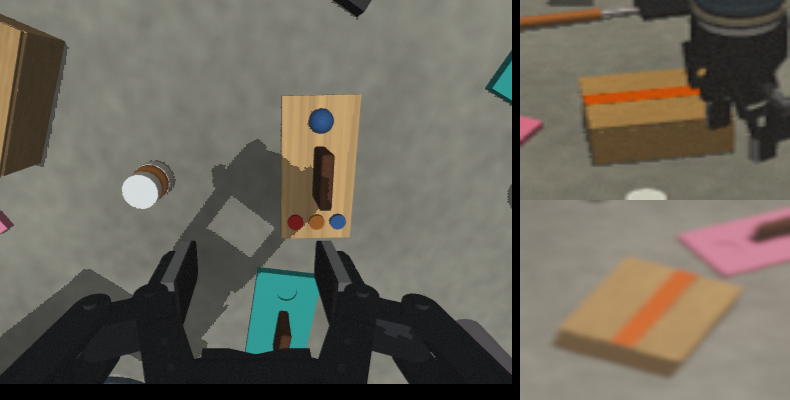

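Both flaps lie flat, with the stripe across the closed top. The wooden tray is in the wrist view (corners about (282,95), (361,95), (351,238), (280,237)) with the marble in its pocket at (321,121).

```bash
python3 - <<'E'
from h import *
import json,cv2
np.set_printoptions(precision=4,suppress=True)
c=json.load(open("w2.json"))
P=[onz("w",p,.012,c) for p in[(282,95),(361,95),(351,238),(280,237)]]
print(*P,np.mean(P,0))
print(cv2.minAreaRect(np.array([p[:2] for p in P],np.float32)))
print("marble",onz("w",(321,121),.023,c))
g=cv2.imread("pics/c3.png")[:,:512]
m=((g.max(2)<90)).astype(np.uint8);m[:100]=0;m[215:]=0;m[:,:295]=0;m[:,350:]=0
hs=cv2.cvtColor(g,cv2.COLOR_BGR2HSV)
n,l,s,ct=cv2.connectedComponentsWithStats(m);i=1+s[1:,4].argmax();print(s[i],ct[i])
# fin top bounding: print fin top face ends
print("fin top mid @.062",onz("w",(329,180),.062,c),onz("w",(323,180),.04,c))
# carton top corner seen on wrist + scene stripe
E
```

```text
[ 0.5913 -0.1048  0.012 ] [ 0.6159 -0.1909  0.012 ] [ 0.4441 -0.2468  0.012 ] [ 0.4198 -0.1562  0.012 ] [ 0.5178 -0.1747  0.012 ]
((0.5177111029624939, -0.1758020520210266), (0.18172574043273926, 0.09373872727155685), 16.674537658691406)
marble [ 0.5767 -0.1546  0.023 ]
[ 312  147   22   64 1182] [322.5017 177.8122]
fin top mid @.062 [ 0.5224 -0.1749  0.062 ] [ 0.5157 -0.1754  0.04  ]
```

```bash
python3 -m jog '[[[1,-20,0,0.7],[2,-35,0,0],[1,-25,0,0],[0,0,-30,0],[0,0,-50,0],[0,0,-50,0],[0,0,-35,0],[0,0,0,0]]]'; python3 - <<'E'
from h import *
import cv2
w=manip.snapshot("wrist")[:,:,::-1];cv2.imwrite("pics/w4.png",w)
E
```

```text
t: 11.4
tcp_pos: [0.5171, -0.1756, 0.2403]
tool_rot: [0.802, -0.597, -0.003, 0.0]
force: [0.6, 0.2, -0.5]
finger_gap: 0.699
```

View pics/w4.png

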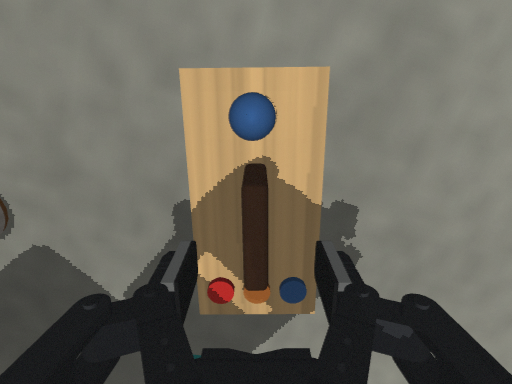

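Grip is centred between the pads (column 255) and aligned, with the marble in its pocket. Descend and close.

```bash
python3 -m jog '[[[0,0,-15,0],[0,0,-18,0],[0,0,-13,0],[0,0,0,0],[0,0,0,0],[0,0,0,0],[0,0,0,0],[0,0,0,0]]]'; python3 -m jog '[[[0,0,0,0],[0,0,0,0],[0,0,0,0],[0,0,0,0],[0,0,0,0],[0,0,0,0],[0,0,0,0],[0,0,0,0]]]' 0 70; python3 -m jog '[[[0,0,2,0],[0,0,4,0],[0,0,7,0],[0,0,7,0],[0,0,7,0],[0,0,7,0],[0,0,4,0],[0,0,2,0]]]'
```

```text
t: 12.45
tcp_pos: [0.518, -0.176, 0.197]
tool_rot: [0.802, -0.597, 0.0, -0.0]
force: [0.7, -1.0, 0.5]
finger_gap: 0.701
t: 13.45
tcp_pos: [0.518, -0.1759, 0.1968]
tool_rot: [0.802, -0.597, -0.0, -0.0]
force: [-0.4, 1.5, 3.9]
finger_gap: 0.155
t: 14.45
tcp_pos: [0.518, -0.176, 0.2371]
tool_rot: [0.802, -0.597, 0.0, -0.0]
force: [-1.3, -0.2, -2.7]
finger_gap: 0.155
```

Weight −2.7 N, as expected. Now measure the closed top from the fixed cameras.

```bash
python3 - <<'E'
from h import *
import cv2
np.set_printoptions(precision=4,suppress=True)
o=np.zeros((450,800,3),np.uint8)
for k,(n,x,y) in enumerate((("scene",270,160),("side",180,110))):
    a=manip.snapshot(n)[:,:,::-1].copy();h=cv2.cvtColor(a,cv2.COLOR_BGR2HSV)
    m=cv2.inRange(h,(3,190,120),(14,255,255));m[:y]=0;m[y+90:]=0;m[:,:x]=0;m[:,x+80:]=0
    ys,xs=np.nonzero(m);P=np.array([onz(n,(u,v),.068)[:2] for u,v in zip(xs,ys)],np.float32)
    print(n,len(xs),cv2.minAreaRect(P),P.mean(0))
    o[:,k*400:k*400+400]=cv2.resize(a[y:y+90,x:x+80],(400,450),interpolation=cv2.INTER_CUBIC)
cv2.imwrite("pics/c5.png",o)
E
```

```text
scene 1 ((0.46542179584503174, 0.22054721415042877), (0.0, 0.0), 0.0) [0.4654 0.2205]
side 95 ((0.435786634683609, 0.3109147548675537), (0.05635884776711464, 0.24714353680610657), 20.77556037902832) [0.4715 0.2201]
```

View pics/c5.png

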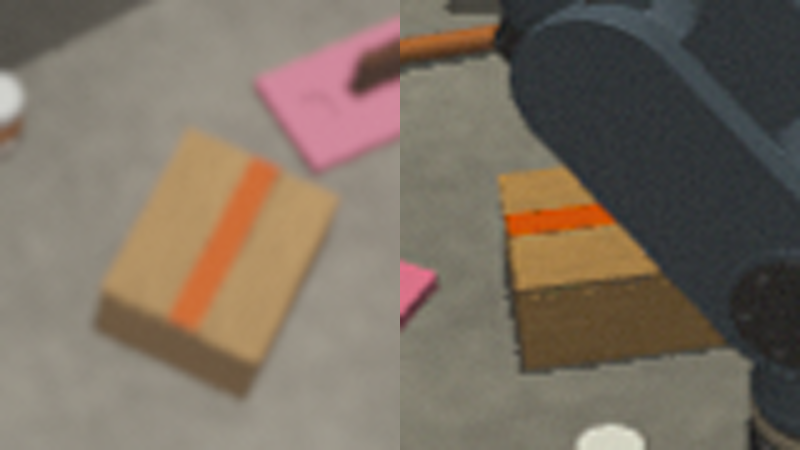

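```bash
python3 - <<'E'
from h import *
import cv2
np.set_printoptions(precision=4,suppress=True)
P=[onz("scene",(270+u/5,160+v/5),z) for u,v,z in((192,130,.068),(340,197,.064),(250,365,.064),(103,288,.068))]
print(*P,np.mean(P,0),cv2.minAreaRect(np.array([p[:2] for p in P],np.float32)))
print("side L",onz("side",(180+116/5,110+290/5),.068),onz("side",(180+100/5,110+175/5),.064), onz("side",(180+105/5,110+214/5),.068))
print("stripe far ends",onz("scene",(270+279/5,160+172/5),.068),onz("scene",(270+197/5,160+328/5),.068))
E
```

```text
[0.4323 0.1666 0.068 ] [0.4447 0.2821 0.064 ] [0.596  0.2602 0.064 ] [0.579  0.1482 0.068 ] [0.513  0.2143 0.066 ] ((0.5120394229888916, 0.21370911598205566), (0.11615694314241409, 0.15282079577445984), 81.7645492553711)
side L [0.4331 0.1572 0.068 ] [0.4492 0.2755 0.064 ] [0.4428 0.2308 0.068 ]
stripe far ends [0.4433 0.2357 0.068 ] [0.5845 0.2183 0.068 ]
```

```bash
python3 -m jog '[[[0,0,6,0],[0,0,13,0],[0,0,20,0],[0,0,25,0],[0,0,25,0],[0,0,20,0],[0,0,13,0],[0,0,6,0]]]'; python3 -m jog '[[[0,3,0,0],[0,7,0,0],[0,12,0,0],[0,17,0,0],[0,21,0,0],[0,24,0,0],[0,25,0,0],[0,25,0,0]]]'; python3 -m jog '[[[0,25,0,0],[0,25,0,0],[-1,25,0,0],[-1,25,0,0],[-1,25,0,0],[-1,25,0,0],[0,25,0,0],[0,25,0,0]]]'; python3 -m jog '[[[0,18,0,0],[0,12,0,0],[0,8,0,0],[0,6,0,0],[0,4,0,0],[0,2,0,0],[0,1,0,0],[0,1,0,0]]]';python3 -m jog '[[[0,0,0,0],[0,0,0,0],[0,0,0,0],[0,0,0,0],[0,0,0,0],[0,0,0,0],[0,0,0,0],[0,0,0,0]]]'
python3 - <<'E'
from h import *
import cv2
o=np.zeros((384,790,3),np.uint8)
o[:,:512]=manip.snapshot("wrist")[:,:,::-1]
a=manip.snapshot("side")[60:200,150:290,::-1];b=manip.snapshot("scene")[120:260,250:390,::-1]
o[:192,520:]=cv2.resize(a,(270,192));o[192:,520:]=cv2.resize(b,(270,192));cv2.imwrite("pics/c6.png",o)
cv2.imwrite("pics/scene6.png",manip.snapshot("scene")[:,:,::-1])
cv2.imwrite("pics/side6.png",manip.snapshot("side")[:,:,::-1])
E
```

```text
t: 15.55
tcp_pos: [0.5179, -0.1759, 0.3657]
tool_rot: [0.802, -0.597, 0.001, -0.0]
force: [0.5, -0.4, -4.2]
finger_gap: 0.155
t: 16.55
tcp_pos: [0.5176, -0.0398, 0.3647]
tool_rot: [0.803, -0.597, -0.0, -0.0]
force: [0.3, -0.8, -3.9]
finger_gap: 0.155
t: 17.55
tcp_pos: [0.5131, 0.1601, 0.3647]
tool_rot: [0.803, -0.597, -0.0, 0.0]
force: [0.2, 0.2, -2.8]
finger_gap: 0.157
t: 18.55
tcp_pos: [0.514, 0.2099, 0.3647]
tool_rot: [0.802, -0.597, -0.0, 0.0]
force: [0.4, 0.3, -3.1]
finger_gap: 0.154
t: 19.55
tcp_pos: [0.514, 0.21, 0.3647]
tool_rot: [0.802, -0.597, 0.0, -0.0]
force: [-0.4, -0.9, -3.4]
finger_gap: 0.155
```

View pics/c6.png

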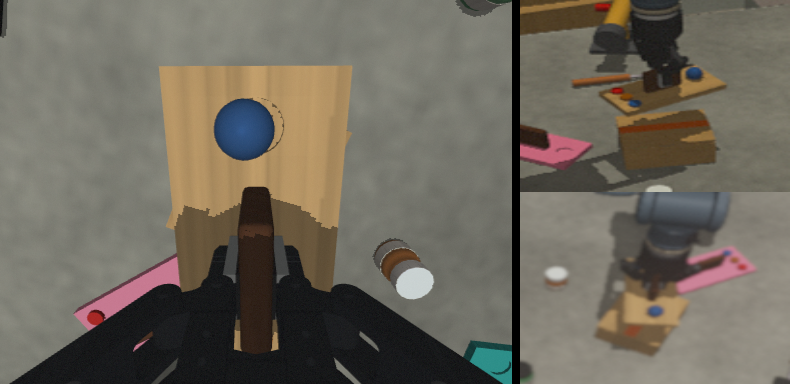

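View pics/side6.png

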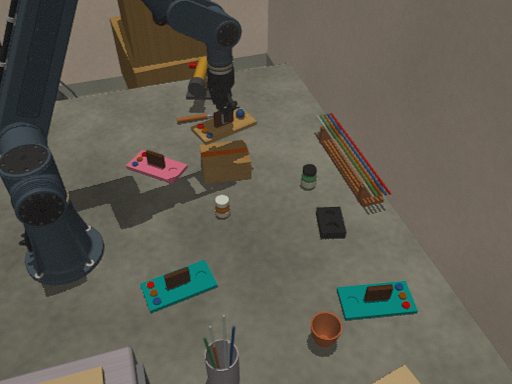

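Marble sits in its pocket, shifted about 5 mm against one rim (the play available). Quick numeric check of levelness: expected deck corners versus seen at (159,67) and (352,66).

```bash
python3 - <<'E'
from h import *
c=manip.camera_info("wrist");R=np.array(c["R"]);s=manip.sense();p=np.array(s["tcp_pos"]);a=np.radians(16.7)
for tilt in(0,3,-3):
  for y in(.045,-.045):
    # pitch about grip point (37 mm above underside)
    t=np.radians(tilt);x0,z0=.09,.012-.037;x=x0*np.cos(t)-z0*np.sin(t);z=x0*np.sin(t)+z0*np.cos(t)
    P=np.array([p[0]+x*np.cos(a)-y*np.sin(a),p[1]+x*np.sin(a)+y*np.cos(a),p[2]-.1968+.037+z])
    q=R@P+np.array(c["t"]);print(tilt,(c["fx"]*q[0]/q[2]+c["cx"]).round(1),(c["fy"]*q[1]/q[2]+c["cy"]).round(1))
print(s["t"],p,s["qd"])
E
```

```text
0 159.0 67.0
0 352.4 66.7
3 155.6 63.5
3 355.8 63.3
-3 162.2 70.7
-3 349.2 70.5
19.8 [0.51398242 0.21002803 0.36471069] [-0.00040514 -0.00145675 -0.00064178  0.00128286 -0.00048186  0.01008189]
```

Corners match the zero-tilt prediction exactly. Underside is at 0.168 m, 10 cm above the closed top. Handing in.

```bash
python3 -c "
from station import manip
print(manip.sign_off())"
```

```text
the job is handed in; nothing more can be done
None
```

I folded the plain inner flap down flat, then the orange-striped outer flap over it. I then pinched the wooden tray by its grip, carried it level over the closed carton, and handed the job in at about 20 s while still holding it there.

**Last checks:**
- **Flaps:** both looked flat in the pictures taken after folding.
- **Tray level:** in the wrist view the deck corners match the zero-tilt prediction to within 1 px, so the tray is level to under 1°.
- **Height:** by the robot's own pose reading and the grip height, the underside is at about 168 mm, which is 100 mm above the closed top. I did not measure this separately from the images.
- **Stillness and grip:** the arm was still, and the gripper opening stayed the same throughout the carry.
- **Bystanders:** they look unmoved in the final side view.

**What disagreed or was less certain:**
- **Centring:** the scene and side cameras disagreed by about 7 mm on the carton's y position. I used a value between them, so the centring is good to roughly 4 mm. The tray also stays turned about 24° from the carton's axes, since alignment was not asked for.
- **Marble:** it is in its pocket but lies about 5 mm off the middle, against the rim. That is about the play the pocket allows.

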